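# Cue the timed bottle step

### The job

Cue a colleague for the timed step with the tall bottle that stands in the front half of the table among the two small ones (not the bottles along the back): point down at the middle of its cap with the fingertips, two or three centimetres above it and without ever touching the bottle, and stay there for two seconds. Then start the lab timer by pressing down its start key, the left of the two keys as one reads the display, with the fingertips, and draw back clear of it. Leave the timer lying in its place, do not press its other key, and leave everything else undisturbed; nothing is to be gripped or lifted.

Things in the scene. Friction and masses are not known exactly. Their poses are not given: they have to be found in the camera images.
- tall_bottle: the tall bottle in the front half of the table (x below 0.6 m; a similar one at the back is part of the room): loose round white bottle with a ribbed screw cap, 51 mm in diameter and 98 mm high overall (cap 33 mm in diameter, 16 mm high), standing upright on the table (z = 0). Origin: centre of its underside; z along its axis, up.
- tall_bottle_cap (a point): centre of the top face of the tall bottle's cap, 98 mm above its underside.
- timer: lab timer: loose flat white countdown timer, 70 mm (its x) by 62 mm (its y) and 16 mm high, lying face up, about 55 g. Origin: centre of its underside; x points from the two keys toward the display, y to the left as one reads the display, z up. The keys are on top, in the half away from the display, and stand 3 mm proud of the case.
- start_key (a point): centre of the top of the timer's start key, the left of its two keys as one reads the display: at x = -18, y = +15, z = 19 mm in the timer's frame. The key measures 12 mm along x and 20 mm along y.
- timer_start (a joint): travel of the start key: 0 released, 0.001 m fully pressed (1 mm, straight down); a spring returns it (about 4 N at full travel).
- clear_key (a point): centre of the top of the timer's other key (clear), the right one: at x = -18, y = -15, z = 19 mm in the timer's frame, as large as the start key, with 10 mm between the two keys.
- timer_clear (a joint): travel of the clear key: 0 released, 0.001 m fully pressed; it must stay released.
- small_bottle_a: bystander: loose small brown bottle, 34 mm in diameter and 62 mm high, upright. Origin: centre of its underside.
- small_bottle_b: bystander: a second small brown bottle of the same shape and size. Origin: centre of its underside.
- culture_dish: bystander: loose flat closed culture dish, 64 mm in diameter, 16 mm high at most, to the right of the work. Origin: centre of its underside.
There are look-alikes about, which are no part of the job. Several things have the shape of the timer; the one meant has the colours described above.

How it is judged:
By the outcome, as a careful person would: the job done as asked, in the order asked, and still so for the second after the job is handed in, with the robot touching nothing.
It also fails if it takes over 45 s, if anything falls off the work surface, if the arm or the gripper's body presses on something with over 40 N, if the wrist force passes 120 N, or if a joint passes its speed limit or range.

### The arm

A 6-joint arm with a two-finger parallel gripper is mounted at the origin on a cart in front of the work surface, level with it; the furniture and walls round the work are solid. World frame = base frame: x ahead of the robot, y to its left, z up, the work surface at z = 0. Lengths are in m, angles in rad, forces in N, time in s.
With the tool pointing down it reaches from about 0.25 to 0.775 m from the base axis. Payload 4 kg.
Tool frame: the origin (TCP) lies at the very end of the fingers, on their centre line; the grasp point (between the pads) lies 19 mm behind it; z points along the fingers, y is the line along which they close (so a half turn about z gives the same grasp; the last joint's range is limited). The gripper opens to 94 mm and grips with 3 to 60 N. Pads are 16 mm wide; open, the fingers measure 119 mm over their backs; the gripper's body (75 mm by 177 mm) begins 78 mm behind the grasp point.
Start: joints at [-1.327, 0.087, 1.371, -0, 1.684, -0.103], TCP at [0.187, -0.517, 0.174] pointing down, gripper open.
Joint ranges: [-3.1, 3.1], [-0.76, 2.03], [0.27, 2.55], [-1.08, 4.22], [0.17, 2.65], [-2.57, 2.57]. Speed limits (rad/s): [2.79, 2.79, 3.14, 3.14, 3.14, 3.14].

### API

Orientations are given as [roll, pitch, yaw] about the fixed x, y, z axes, in that order (R = Rz(yaw) Ry(pitch) Rx(roll)).
In Python, from bench import robot gives the robot as it stands. The module is installed in compiled form; this text tells all that it offers.
- The arm moves only by the tool move_arm, never from a script. Its argument "deltas" is one flat list of numbers, 7 for each row, row after row: the turn, a rotation vector about the tool's x, y, z in rad, then the shift along the tool's x, y, z in cm, then the closure, from -1 (fully open) to 1 (shut). A call has 1 to 8 rows; each row is the pose to reach, as a shift and turn from the pose commanded when the call began, along the tool's axes at that moment; what a row does not reach only later rows make up. A row lasts 1/10 s, in which the tool goes at most 50 mm and 8.59 degrees, less where a joint would pass 70% of its speed; a pose out of reach is approached as far as the arm can. A call with a gripper value outside its range is refused whole. The fingers move at their own pace and stop on an object; the grip force is fixed at half the most. Time passes only in rows, so rows that repeat a pose let the fingers close. It gives the time, the measured TCP pose, the force, the opening and the grip force at its end, in the units of the state.
- robot.get_obs(): the state, without advancing time (a new reading comes with each control period).
- robot.snapshot(name): name is "scene" or "top" or "wrist"; returns a dict with "image" (400x640x3 uint8, red, green, blue), "depth" (400x640 float32, m along the optical axis (not along the pixel's ray), 0 where there is no reading), "fov_y" (degrees; the focal length in pixels is half the picture's height over the tangent of half this angle, whatever the lens; pixels are square), "cx", "cy" (the principal point, pixels), "origin" and "orientation" of the camera in the world; the wrist camera has in their place "T_tool_cam" (4x4, takes a point from camera to tool coordinates, whose origin is the TCP and whose axes are the flange's). Camera axes: x right, y up, looking along -z (the intrinsics and any distortion apply to the point x, -y, -z); pixel columns grow to the right and rows downward; lengths in m; the calibration is good to about 2 mm. A picture is of the moment at which its call begins: read the wrist's pose just before it.
- robot.close_job(): hands the job in; it is judged then, once.
The state is a dict: "time": time; "joint_positions": joint angles; "qvel": joint speeds; "joint_torque": joint torques, N m; "tool_pos": TCP position; "ee_rot": TCP orientation; "wrist_force": force on the tool from outside, world axes, zero at the start; "wrist_torque": the same for the moment, N m; "width": finger opening in m; "finger_force": force on a finger pad.
Only numpy, scipy, OpenCV 4.12 (cv2) and the standard library are available. Lean on these libraries where they do the work, as an engineer would, in place of code of your own. Each camera call takes 0.05 s, during which the arm holds its last target. There are 200 camera calls.

## Working session

There is one attempt and no reset: what is moved stays moved. The work goes in short steps, Python scripts to look and compute and a tool call to move; the robot and the scene stay as the last step left them, time stands still between calls to the robot, and variables do not carry over. Pictures are saved under pics/ and viewed, at most 10 in all, crops included, and the job is handed in when it is done.

Besides the shell and the picture viewer there is one more tool, called after "Emit:" in YAML: its name, and indented under it one key for each argument. move_arm: Moves the arm, as the interface text tells. Its arguments: {"type":"object","properties":{"deltas":{"type":"array","items":{"type":"number"}}},"required":["deltas"]}

```bash
mkdir -p pics; cat > h.py <<'E'
import numpy as np, cv2
from bench import robot
from scipy.spatial.transform import Rotation as R
def snap(n):
    o=robot.get_obs(); s=robot.snapshot(n)
    if n=="wrist":
        T=np.eye(4);T[:3,:3]=R.from_euler('xyz',o['ee_rot']).as_matrix();T[:3,3]=o['tool_pos'];T=T@np.array(s['T_tool_cam'])
    else:
        T=np.eye(4);q=np.array(s['orientation'])
        T[:3,:3]=q if q.shape==(3,3) else (R.from_euler('xyz',q) if q.size==3 else R.from_quat(q)).as_matrix();T[:3,3]=s['origin']
    s['T']=T; s['f']=200/np.tan(np.radians(s['fov_y'])/2); return s
def cast(s,uv,z):
    uv=np.atleast_2d(uv).astype(float)
    d=np.c_[(uv[:,0]-s['cx'])/s['f'],-(uv[:,1]-s['cy'])/s['f'],-np.ones(len(uv))]@s['T'][:3,:3].T
    o=s['T'][:3,3]; return o+d*((z-o[2])/d[:,2])[:,None]
def cloud(s):
    v,u=np.mgrid[:400,:640]; d=s['depth']
    p=np.stack([(u-s['cx'])/s['f']*d,-(v-s['cy'])/s['f']*d,-d],-1)
    return p@s['T'][:3,:3].T+s['T'][:3,3]
def save(s,n): cv2.imwrite('pics/'+n,s['image'][...,::-1])
E
python3 - <<'E'
from h import *
for n in("top","scene"):
    s=snap(n);save(s,n+'1.png');print(n,{k:v for k,v in s.items() if k not in('image','depth')})
print(robot.get_obs())
E
```

```text
top {'fov_y': 44.54435290285678, 'cx': 322.44901233221896, 'cy': 201.8779178686556, 'origin': array([ 0.23257501, -0.05704588,  1.34305475]), 'orientation': array([ 0.17316405,  0.01859519, -1.58602952]), 'T': array([[-0.01522997,  0.98488144, -0.17255894,  0.23257501],
       [-0.99971111, -0.01820818, -0.01568933, -0.05704588],
       [-0.01859411,  0.17227015,  0.98487423,  1.34305475],
       [ 0.        ,  0.        ,  0.        ,  1.        ]]), 'f': np.float64(488.32571118715106)}
scene {'fov_y': 56.844490377275854, 'cx': 319.2683592347471, 'cy': 199.16809513640396, 'origin': array([-0.03545971,  0.42546463,  0.86064715]), 'orientation': array([ 0.71953717, -0.01828462, -2.28639643]), 'T': array([[-0.65596076,  0.57552316, -0.48835292, -0.03545971],
       [-0.75457352, -0.48434387,  0.44275255,  0.42546463],
       [ 0.0182836 ,  0.65892648,  0.75198511,  0.86064715],
       [ 0.        ,  0.        ,  0.        ,  1.        ]]), 'f': np.float64(369.5492543634061)}
{'time': 0.1, 'joint_positions': array([-1.32710526e+00,  8.78939476e-02,  1.37210706e+00, -3.57881295e-05,
        1.68360468e+00, -1.03109338e-01]), 'qvel': array([-2.01069519e-03, -3.10938834e-03, -3.73883055e-03,  5.41258215e-05,
       -1.14700410e-03,  1.87095429e-03]), 'joint_torque': array([ 2.38086737e-03, -3.41251445e+01, -3.03301799e+01,  7.19930744e-02,
        3.03578249e-02, -1.01885717e-04]), 'tool_pos': array([ 0.18678086, -0.51671324,  0.17291227]), 'ee_rot': array([-3.13958665e+00, -1.71815162e-04,  3.46796244e-01]), 'wrist_force': array([-0.08910987,  0.18794548,  0.58263135]), 'wrist_torque': array([-0.00955147, -0.05750072,  0.013291  ]), 'finger_force': 0.0, 'width': 0.09409827361543141}
```

View pics/top1.png

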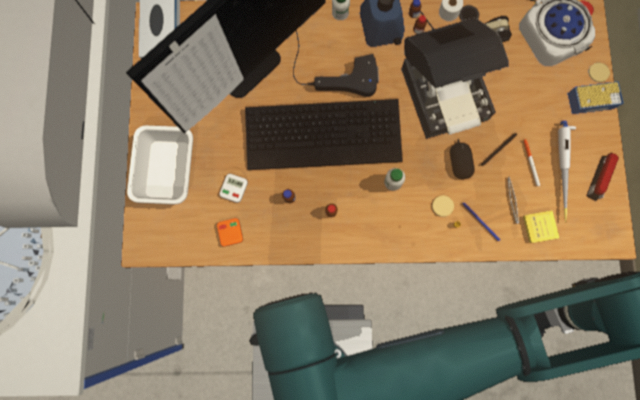

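View pics/scene1.png

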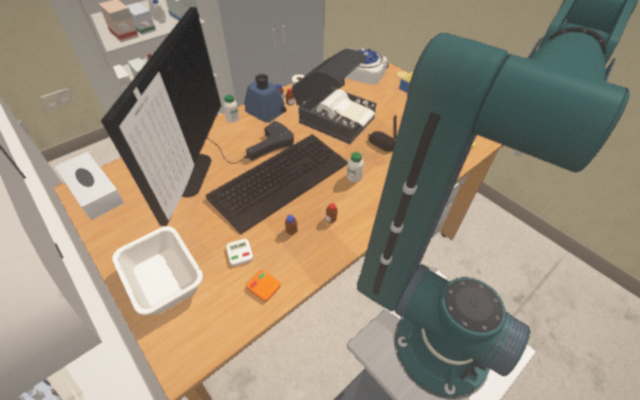

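The top view shows the white timer at (233,188), an orange look-alike at (229,232), and the tall bottle with its green cap at (396,177). The small bottles are at (288,196) and (331,210), and the dish at (443,206). The scene view shows the timer at (239,252) and the cap at (356,160).

```bash
python3 - <<'E'
from h import *
t=snap("top");s=snap("scene")
a=cv2.resize(t['image'][165:210,205:260],None,fx=8,fy=8,interpolation=cv2.INTER_CUBIC)
b=cv2.resize(s['image'][230:275,212:267],None,fx=8,fy=8,interpolation=cv2.INTER_CUBIC)
cv2.imwrite('pics/crop.png',np.hstack([a,b])[...,::-1][:, :800])
def comps(im,roi,lo,hi,nm):
    u0,v0,u1,v1=roi; hsv=cv2.cvtColor(im[v0:v1,u0:u1],cv2.COLOR_RGB2HSV)
    m=cv2.inRange(hsv,lo,hi); n,l,st,c=cv2.connectedComponentsWithStats(m)
    r=[(st[i,4],c[i]+[u0,v0]) for i in range(1,n) if st[i,4]>=4]; r.sort(key=lambda x:-x[0]); return r[:2]
G=((40,70,30),(90,255,255));RD=((0,130,60),(6,255,255));W=((0,0,150),(179,60,255))
for n,im,tr,cr in(("top",t,(215,168,252,206),(380,160,412,195)),("scene",s,(220,234,258,270),(340,148,372,190))):
    for nm,roi,c,z in(("cap",cr,G,.098),("start",tr,G,.019),("clear",tr,RD,.019),("case",tr,W,.016)):
        for ar,uv in comps(im['image'],roi,*c,nm): print(n,nm,ar,uv.round(1),cast(im,uv,z)[0].round(4))
for n,im in(("top",t),("scene",s)):
    P=cloud(im); 
    m=(P[...,2]>.092)&(P[...,2]<.11)&(abs(P[...,0]-.4)<.15)&(abs(P[...,1]+.2)<.15)
    print(n,m.sum(),P[m].mean(0) if m.any() else 0)
for c in((288,196),(331,210),(443,206)):print(cast(t,c,.05 if c[0]<400 else .01).round(3))
E
```

```text
top cap 112 [396.2 174.5] [ 0.5197 -0.2305  0.098 ]
top start 15 [225.3 191.4] [0.499 0.233 0.019]
top clear 12 [235.1 194.9] [0.4886 0.2057 0.019 ]
top case 444 [233.1 187.5] [0.5102 0.2122 0.016 ]
scene cap 67 [355.9 156.5] [ 0.5188 -0.2234  0.098 ]
scene start 11 [234.3 257. ] [0.5024 0.236  0.019 ]
scene clear 10 [245.5 253.7] [0.4919 0.2077 0.019 ]
scene case 486 [238.7 251.5] [0.5113 0.2169 0.016 ]
top 122 [ 0.52183935 -0.23142304  0.09707023]
scene 65 [ 0.52151662 -0.22818317  0.09656295]
[[0.477 0.056 0.05 ]]
[[ 0.437 -0.059  0.05 ]]
[[ 0.448 -0.368  0.01 ]]
```

View pics/crop.png

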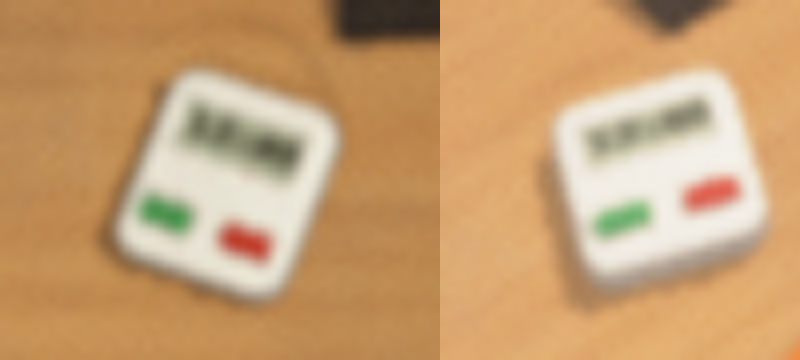

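The crop shows the green (start) key at left and the red (clear) key at right below the display, so the timer's yaw is about -20°. Next I check for tall obstacles near the two work points and work out the tool move.

```bash
cat >> h.py <<'E'
def to_tool(target,yaw=None,cur=None):
    o=robot.get_obs(); M=R.from_euler('xyz',o['ee_rot']); 
    d=M.inv().apply(np.array(target)-o['tool_pos'])*100
    rv=(M.inv()*R.from_euler('xyz',[np.pi,0,yaw])).as_rotvec() if yaw is not None else None
    print('pos',o['tool_pos'].round(4),'rpy',o['ee_rot'].round(4),'shift cm',d.round(2),'turn',rv if rv is None else rv.round(4),'t',o['time'],'F',o['wrist_force'].round(1),'w',round(o['width'],4))
E
python3 - <<'E'
from h import *
for n in("top","scene"):
    P=cloud(snap(n)).reshape(-1,3)
    for nm,c in(("bottle",(.52,-.229)),("key",(.501,.2345))):
        d=np.hypot(P[:,0]-c[0],P[:,1]-c[1]); m=(P[:,2]>.06)&(P[:,2]<.6)&(d<.25)&(d>.03)&(P[:,0]>.35)
        Q=P[m]; g=np.round(Q[:,:2]/.04)*.04
        for k in np.unique(g,axis=0):
            zz=Q[(g==k).all(1)][:,2]
            if len(zz)>8: print(n,nm,k.round(2),zz.max().round(3),len(zz),end='; ')
    print()
to_tool([.52,-.229,.20],0.347)
E
```

```text
top bottle [ 0.44 -0.08] 0.066 12; top bottle [ 0.44 -0.04] 0.067 19; top bottle [ 0.64 -0.44] 0.071 21; top bottle [ 0.64 -0.4 ] 0.078 101; top bottle [ 0.64 -0.36] 0.078 48; top bottle [ 0.64 -0.32] 0.079 33; top bottle [ 0.68 -0.44] 0.078 23; top bottle [ 0.68 -0.4 ] 0.083 185; top bottle [ 0.68 -0.36] 0.079 184; top bottle [ 0.68 -0.32] 0.081 84; top bottle [ 0.72 -0.4 ] 0.246 38; top bottle [ 0.72 -0.36] 0.246 251; top bottle [ 0.72 -0.32] 0.249 354; top bottle [ 0.76 -0.32] 0.247 136; top bottle [ 0.76 -0.28] 0.246 54; top key [0.48 0.04] 0.065 21; top key [0.48 0.08] 0.067 11; top key [0.48 0.32] 0.076 48; top key [0.48 0.36] 0.071 67; top key [0.48 0.4 ] 0.072 58; top key [0.48 0.44] 0.072 61; top key [0.48 0.48] 0.072 60; top key [0.52 0.32] 0.074 60; top key [0.52 0.48] 0.071 48; top key [0.56 0.32] 0.072 65; top key [0.56 0.48] 0.07 25; top key [0.6  0.32] 0.073 54; top key [0.64 0.32] 0.421 547; top key [0.64 0.36] 0.421 21; top key [0.68 0.28] 0.423 866; top key [0.68 0.32] 0.424 1292; top key [0.68 0.36] 0.424 90; top key [0.68 0.4 ] 0.071 60; top key [0.72 0.24] 0.421 
[... 884 characters left out ...]
0.069 71; scene key [0.52 0.48] 0.069 47; scene key [0.56 0.32] 0.069 65; scene key [0.56 0.48] 0.067 16; scene key [0.6  0.32] 0.069 61; scene key [0.64 0.32] 0.421 695; scene key [0.64 0.36] 0.421 327; scene key [0.68 0.28] 0.42 772; scene key [0.68 0.32] 0.423 1555; scene key [0.68 0.36] 0.423 574; scene key [0.68 0.4 ] 0.069 72; scene key [0.72 0.24] 0.424 759; scene key [0.72 0.28] 0.423 1090; scene key [0.72 0.32] 0.423 44; scene key [0.76 0.2 ] 0.178 10; scene key [0.76 0.24] 0.423 414; scene key [0.76 0.28] 0.423 20; 
pos [ 0.1869 -0.5171  0.1736] rpy [-3.1409e+00 -1.0000e-04  3.4680e-01] shift cm [ 41.12 -15.77  -2.63] turn [-0.0007 -0.0001 -0.0002] t 0.3 F [ 0.3  0.1 -0.1] w 0.0941
```

Emit:
move_arm:
  deltas: [0,0,0,2,-0.8,-1,1,0,0,0,6,-2.3,-2,1,0,0,0,10.5,-4,-2.6,1,0,0,0,15,-5.8,-2.6,1,0,0,0,19.5,-7.5,-2.6,1,0,0,0,24,-9.2,-2.6,1,0,0,0,28.5,-10.9,-2.6,1,0,0,0,33,-12.7,-2.6,1]

```text
time: 1.1
tool_pos: [0.4554, -0.2842, 0.2001]
ee_rot: [3.141, -0.0, 0.347]
wrist_force: [0.7, -0.9, 0.8]
width: 0.0335
finger_force: 0.0
```

```bash
python3 - <<'E'
from h import *
to_tool([.52,-.229,.20],0.347)
s=snap("wrist");save(s,'w1.png');print(s['T'].round(3).tolist())
E
```

```text
pos [ 0.4554 -0.2842  0.2001] rpy [ 3.141e+00 -2.000e-04  3.467e-01] shift cm [ 7.95 -3.    0.01] turn [ 0.0006 -0.0002 -0.0003] t 1.1 F [ 0.7 -0.9  0.8] w 0.0335
[[0.341, 0.907, 0.248, 0.528], [-0.94, 0.328, 0.091, -0.259], [0.001, -0.264, 0.965, 0.411], [0.0, 0.0, 0.0, 1.0]]
```

View pics/w1.png

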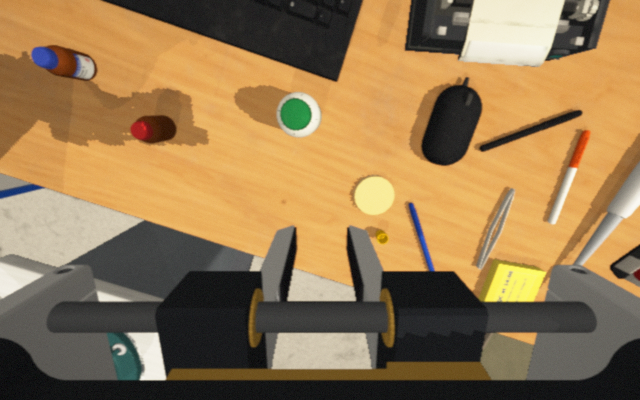

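The wrist view shows the green cap at about (296,115) with the fingers closing below it. I measure the cap from here.

```bash
python3 - <<'E'
from h import *
s=snap("wrist")
hsv=cv2.cvtColor(s['image'],cv2.COLOR_RGB2HSV);m=cv2.inRange(hsv,(45,90,40),(85,255,255))
n,l,st,c=cv2.connectedComponentsWithStats(m);i=1+st[1:,4].argmax()
p=cast(s,c[i],.098)[0];e=cast(s,[[st[i,0],c[i][1]],[st[i,0]+st[i,2],c[i][1]]],.098)
P=cloud(s);Q=P[(l==i)&(P[...,2]>.093)];print(st[i],c[i],p,np.linalg.norm(e[1]-e[0]),Q.mean(0),np.median(Q[:,2]))
to_tool([p[0],p[1],.20],0.347)
E
```

```text
[286 106  29  31 704] [299.96875    120.93892045] [ 0.52514186 -0.23140837  0.098     ] 0.0306166611450759 [ 0.52512675 -0.23150357  0.09942442] 0.09769266547232272
pos [ 0.4576 -0.2813  0.1997] rpy [-3.1401e+00 -2.0000e-03  3.5490e-01] shift cm [ 8.06 -2.33 -0.01] turn [-0.0015 -0.0019  0.0079] t 1.2 F [-0.4 -0.  -0.6] w 0.0253
```

Emit:
move_arm:
  deltas: [0,0,0,4,-1.4,0,1,0,0,0,7.5,-2.5,0,1,0,0,0,8.4,-2.8,0,1,0,0,0,8.4,-2.8,0,1,0,0,0,8.4,-2.8,0,1,0,0,0,8.4,-2.8,0,1]

```text
time: 1.8
tool_pos: [0.5226, -0.2321, 0.2001]
ee_rot: [3.141, 0.0, 0.345]
wrist_force: [0.3, 0.9, 0.5]
width: 0.0004
finger_force: 0.0
```

```bash
cat >> h.py <<'E'
def blob(s,z,col=((45,90,40),(85,255,255)),roi=(0,0,640,400)):
    hsv=cv2.cvtColor(s['image'],cv2.COLOR_RGB2HSV);m=cv2.inRange(hsv,*col)
    k=np.zeros_like(m);k[roi[1]:roi[3],roi[0]:roi[2]]=255
    n,l,st,c=cv2.connectedComponentsWithStats(m&k);i=1+st[1:,4].argmax()
    e=cast(s,[[st[i,0],c[i][1]],[st[i,0]+st[i,2],c[i][1]]],z)
    p=cast(s,c[i],z)[0];print(st[i],c[i].round(1),p.round(4),'width',np.linalg.norm(e[1]-e[0]).round(4));return p
E
python3 - <<'E'
from h import *
s=snap("wrist");save(s,'w2.png')
p=blob(s,.098); to_tool([*p[:2],.123],.347)
E
```

```text
[307 173  27  30 631] [320.  187.3] [ 0.5267 -0.2306  0.098 ] width 0.0303
pos [ 0.5226 -0.232   0.2002] rpy [3.1411e+00 2.0000e-04 3.4480e-01] shift cm [ 0.43 -0.    7.72] turn [ 0.0005  0.0002 -0.0022] t 1.85 F [-0.2 -0.1  0.3] w 0.0005
```

View pics/w2.png

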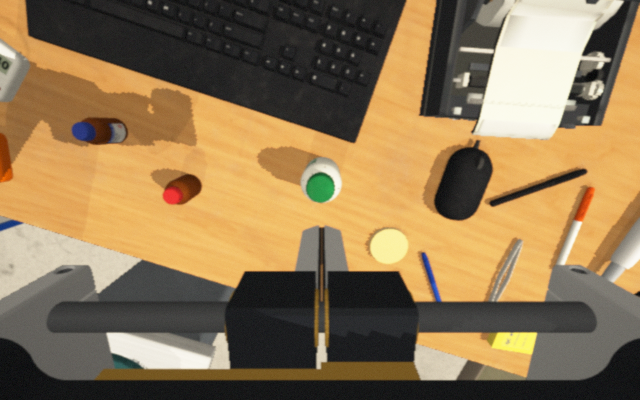

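Emit:
move_arm:
  deltas: [0,0,0,0.2,-0.1,2,1,0,0,0,0.2,-0.1,4,1,0,0,0,0.2,-0.1,6,1,0,0,0,0.2,-0.1,7.2,1,0,0,0,0.2,-0.1,7.7,1,0,0,0,0.2,-0.1,7.7,1,0,0,0,0.2,-0.1,7.7,1,0,0,0,0.2,-0.1,7.7,1]

```text
time: 2.65
tool_pos: [0.5258, -0.2296, 0.1244]
ee_rot: [3.14, -0.002, 0.347]
wrist_force: [0.4, -0.3, 0.7]
width: 0.0003
finger_force: 0.0
```

```bash
python3 - <<'E'
from h import *
s=snap("scene");save(s,'s2.png');blob(s,.098,roi=(340,140,375,175));c=s['image'][100:200,290:420];cv2.imwrite('pics/s2c.png',cv2.resize(c,None,fx=6,fy=6)[...,::-1])
w=snap("wrist");p=blob(w,.098);to_tool([.524,-.2305,.123],.347)
E
```

```text
[352 153   9   8  54] [356.  156.1] [ 0.5198 -0.225   0.098 ] width 0.0277
[ 304  192   35   37 1017] [321.  209.7] [ 0.5282 -0.2299  0.098 ] width 0.0304
pos [ 0.5257 -0.2295  0.124 ] rpy [ 3.1401e+00 -1.2000e-03  3.4680e-01] shift cm [-0.19  0.04  0.1 ] turn [ 0.0015 -0.0012 -0.0002] t 2.75 F [0.4 0.5 0.2] w 0.0006
```

View pics/s2c.png

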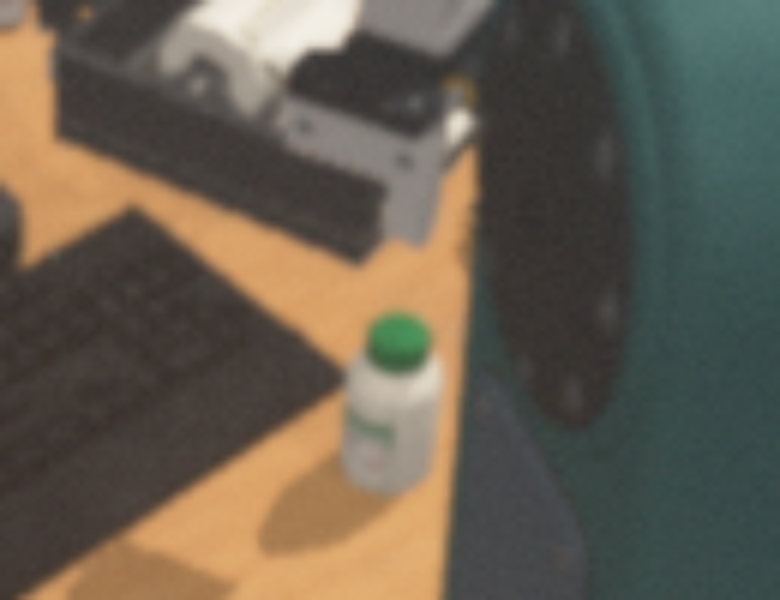

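The crop shows the bottle and cap at about (356,156) in the full picture, but no gripper above it. I look at the whole scene picture to see why.

View pics/s2.png

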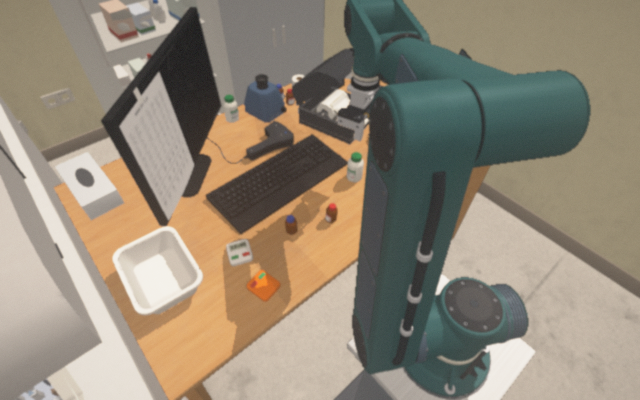

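The gripper is there: the grey fingertips end at about (357,141), right above the cap at (356,156), with a gap between them. I make a 2 mm centring correction and hold.

Emit:
move_arm:
  deltas: [0,0,0,-0.2,0,0.1,1,0,0,0,-0.2,0,0.1,1,0,0,0,-0.2,0,0.1,1,0,0,0,-0.2,0,0.1,1,0,0,0,-0.2,0,0.1,1,0,0,0,-0.2,0,0.1,1,0,0,0,-0.2,0,0.1,1,0,0,0,-0.2,0,0.1,1]

```text
time: 3.55
tool_pos: [0.5233, -0.2299, 0.122]
ee_rot: [3.141, 0.0, 0.347]
wrist_force: [-0.5, -0.3, 1.1]
width: 0.0003
finger_force: 0.0
```

Emit:
move_arm:
  deltas: [0,0,0,0,0,0,1,0,0,0,0,0,0,1,0,0,0,0,0,0,1,0,0,0,0,0,0,1,0,0,0,0,0,0,1,0,0,0,0,0,0,1,0,0,0,0,0,0,1,0,0,0,0,0,0,1]

```text
time: 4.35
tool_pos: [0.5233, -0.2299, 0.122]
ee_rot: [3.141, -0.0, 0.347]
wrist_force: [0.6, 0.4, 0.2]
width: 0.0001
finger_force: 0.0
```

Emit:
move_arm:
  deltas: [0,0,0,0,0,0,1,0,0,0,0,0,0,1,0,0,0,0,0,0,1,0,0,0,0,0,0,1,0,0,0,0,0,0,1,0,0,0,0,0,0,1,0,0,0,0,0,0,1,0,0,0,0,0,0,1]

```text
time: 5.15
tool_pos: [0.5233, -0.2299, 0.122]
ee_rot: [3.141, 0.0, 0.347]
wrist_force: [-0.5, 0.6, -0.5]
width: 0.0006
finger_force: 0.0
```

Emit:
move_arm:
  deltas: [0,0,0,0,0,0,1,0,0,0,0,0,0,1,0,0,0,0,0,0,1,0,0,0,0,0,0,1,0,0,0,0,0,0,1,0,0,0,0,0,0,1]

```text
time: 5.75
tool_pos: [0.5233, -0.2299, 0.122]
ee_rot: [3.142, 0.0, 0.347]
wrist_force: [0.6, 0.6, -0.9]
width: 0.0006
finger_force: 0.0
```

The pointing is held for over 2 s at 24 mm above the cap. Now up and across to the timer.

Emit:
move_arm:
  deltas: [0,0,0,0,0,-2.5,1,0,0,0,0,0,-5.5,1,0,0,0,0.5,-1.5,-7.5,1,0,0,0,1.6,-5,-8,1,0,0,0,3,-9.5,-8,1,0,0,0,4.3,-14,-8,1,0,0,0,5.6,-18.5,-8,1,0,0,0,7,-23,-8,1]

```text
time: 6.55
tool_pos: [0.5105, 0.0119, 0.2022]
ee_rot: [3.141, -0.001, 0.346]
wrist_force: [1.0, -0.8, 0.8]
width: 0.0004
finger_force: 0.0
```

Emit:
move_arm:
  deltas: [0,0,-0.14,1,-3.5,0,1,0,0,-0.28,2,-7,0,1,0,0,-0.42,3,-10.5,0,1,0,0,-0.56,3.6,-12.5,0,1,0,0,-0.7,3.8,-13.5,0,1,0,0,-0.82,3.8,-13.5,0,1,0,0,-0.87,3.8,-13.5,0,1,0,0,-0.87,3.8,-13.5,0,1]

```text
time: 7.35
tool_pos: [0.5007, 0.1503, 0.202]
ee_rot: [3.142, 0.0, 1.217]
wrist_force: [0.2, 0.7, -0.1]
width: 0.0004
finger_force: 0.0
```

```bash
python3 - <<'E'
from h import *
t=snap("top");P=cloud(t).reshape(-1,3)
m=(P[:,2]>.15)&(P[:,2]<.45)&(P[:,0]>.6)&(P[:,1]>.15);d=np.hypot(P[m,0]-.53,P[m,1]-.31);j=np.argsort(d)[:3];print(P[m][j],d[j])
s=snap("wrist");save(s,'w3.png');to_tool([.5007,.2345,.06],1.212)
p=blob(s,.019);q=blob(s,.019,((0,150,60),(6,255,255)))
print(p-q,np.degrees(np.arctan2(*(p-q)[1::-1]))-90)
E
```

```text
[[0.65161409 0.33720565 0.30087522]
 [0.6521272  0.33535142 0.29336973]
 [0.6530096  0.33638502 0.30332483]] [0.12461996 0.1247307  0.12580752]
pos [0.5008 0.1501 0.202 ] rpy [3.1415e+00 1.0000e-04 1.2156e+00] shift cm [ 7.91 -2.94 14.2 ] turn [0.0001 0.0001 0.0036] t 7.45 F [-0.3  0.7  0.7] w 0.0004
[297 110   7  15  94] [300.1 117.1] [0.5033 0.2344 0.019 ] width 0.0093
[225 132  12  14  86] [230.7 138.6] [0.4054 0.2408 0.019 ] width 0.0162
[ 0.09791326 -0.00636687  0.        ] -93.72045394689249
```

View pics/w3.png

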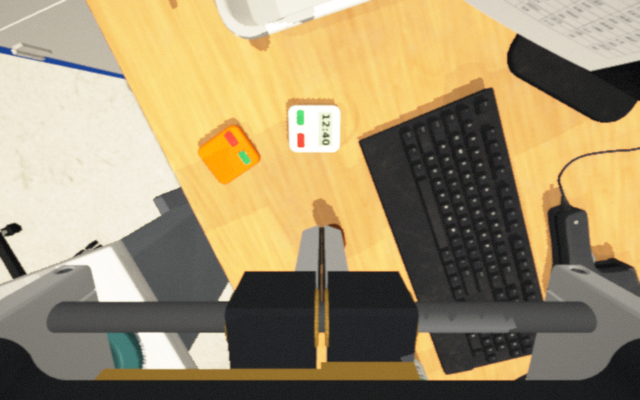

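The wrist view shows the white timer square to the tool, with the green key at (300,117) and the red one at (300,140). The orange look-alike's keys are at (230,138) and (244,157). I go above the green key and recheck.

Emit:
move_arm:
  deltas: [0,0,0,3,-1,1,1,0,0,0,6.5,-2.3,3,1,0,0,0,8,-2.8,6,1,0,0,0,8,-2.8,9,1,0,0,0,8,-2.8,12,1,0,0,0,8,-2.8,13.2,1,0,0,0,8,-2.8,13.2,1,0,0,0,8,-2.8,13.2,1]

```text
time: 8.25
tool_pos: [0.5031, 0.2349, 0.0713]
ee_rot: [3.14, -0.001, 1.216]
wrist_force: [0.7, 0.2, 0.7]
width: 0.0004
finger_force: 0.0
```

```bash
python3 - <<'E'
from h import *
s=snap("wrist");save(s,'w4.png')
roi=(270,80,370,300)
p=blob(s,.019,roi=roi);q=blob(s,.019,((0,150,60),(6,255,255)),roi)
y=np.array([-.019,.0,0]);P=cloud(s)
print((p-q).round(4),np.linalg.norm(p-q)); to_tool([p[0],p[1],.03],1.212)
t=snap("top");b=t['image'][150:230,190:290];cv2.imwrite('pics/t4.png',cv2.resize(b,None,fx=6,fy=6)[...,::-1])
E
```

```text
[316 194  10  19 182] [320.5 202.7] [0.5036 0.2347 0.019 ] width 0.0096
[316 223   9   6  31] [320.7 224.8] [0.496  0.2136 0.019 ] width 0.0088
[0.0076 0.0211 0.    ] 0.022445640351830526
pos [0.5037 0.2351 0.072 ] rpy [ 3.1388e+00 -2.2000e-03  1.2161e+00] shift cm [-0.05 -0.    4.2 ] turn [ 0.0028 -0.0022  0.0041] t 8.3 F [0.1 0.5 0.2] w 0.0001
```

View pics/w4.png

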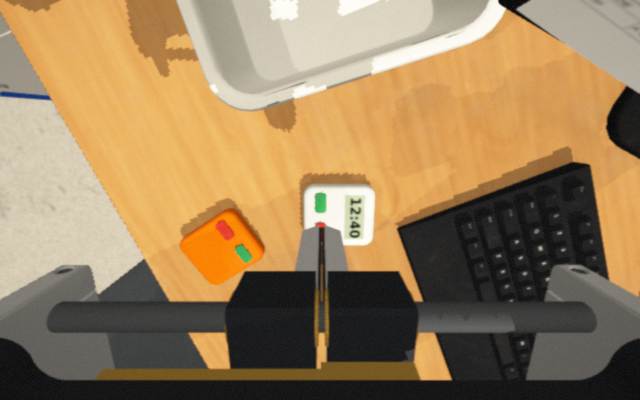

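The fingertips line up with the green key (column 320) and are clear of the red key. I descend to just above the key, with a 2 mm offset away from the red one.

Emit:
move_arm:
  deltas: [0,0,0,0.2,0,1.5,1,0,0,0,0.2,0,3,1,0,0,0,0.2,0,4,1,0,0,0,0.2,0,4.5,1,0,0,0,0.2,0,4.5,1,0,0,0,0.2,0,4.5,1]

```text
time: 8.95
tool_pos: [0.503, 0.2368, 0.0249]
ee_rot: [-3.142, 0.0, 1.217]
wrist_force: [0.4, -0.7, 0.7]
width: 0.0006
finger_force: 0.0
```

```bash
python3 - <<'E'
from h import *
s=snap("wrist");w=cv2.resize(s['image'][170:270,260:400],None,fx=5,fy=5);cv2.imwrite('pics/w5.png',w[...,::-1])
blob(s,.019,roi=(270,80,370,300));to_tool([.5036,.2367,.017],1.212)
E
```

```text
[315 210  13  22 205] [321.2 218.2] [0.5042 0.2367 0.019 ] width 0.0104
pos [0.5033 0.2369 0.0254] rpy [ 3.1409e+00 -5.0000e-04  1.2168e+00] shift cm [-0.01  0.03  0.84] turn [ 0.0007 -0.0005  0.0048] t 9.0 F [-0.1 -0.7  0.5] w 0.0001
```

View pics/w5.png

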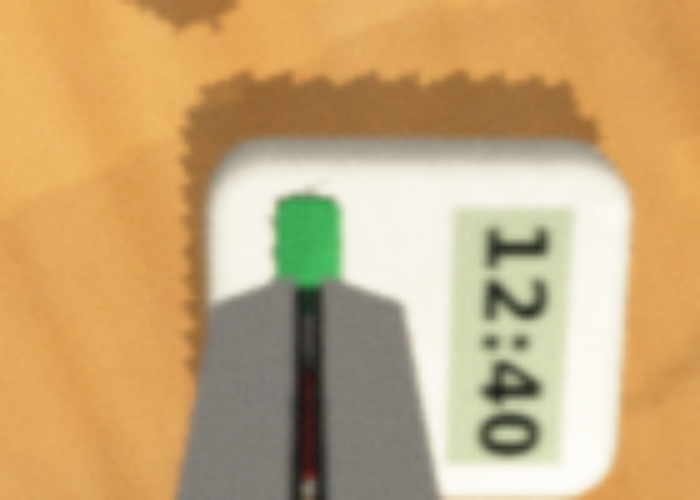

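The crop shows the green key's far end at v≈209 of the full picture and the fingertip front edge at v≈227. I check how far the TCP really is along the key.

```bash
python3 - <<'E'
from h import *
s=snap("wrist");o=robot.get_obs();Ti=np.linalg.inv(s['T'])
M=R.from_euler('xyz',o['ee_rot'])
def proj(p):
    c=Ti[:3,:3]@p+Ti[:3,3];return (s['cx']+s['f']*c[0]/-c[2], s['cy']-s['f']*c[1]/-c[2])
for off in((0,0,0),(.008,0,0),(-.008,0,0),(.008,.0125,0),(.008,-.0125,0),(.008,0,-.02)):print(off,np.round(proj(o['tool_pos']+M.apply(off)),1))
tp=o['tool_pos']
for nm,uv,z in(("key far end",(321.5,209),.019),("case far edge",(340,199),.016),("case far low",(340,197),.0),("case near",(380,269),.016),("left",(302,215),.016),("right",(386,215),.016),("fingertip front",(321,227),tp[2])):
    print(nm,(M.inv().apply(cast(s,uv,z)[0]-tp)*1000).round(1))
P=cloud(s)
for v in range(200,245,3): print(v,(M.inv().apply(P[v,[314,327]]-tp)*1000).round(1).tolist(),P[v,[314,327],2].round(3))
E
```

```text
(0, 0, 0) [319.9 221.1]
(0.008, 0, 0) [319.9 211.4]
(-0.008, 0, 0) [319.9 230.7]
(0.008, 0.0125, 0) [336.  211.4]
(0.008, -0.0125, 0) [303.7 211.4]
(0.008, 0, -0.02) [319.7 220.1]
key far end [7.9 1.3 6.6]
case far edge [15.3 16.   9.6]
case far low [12.6 17.1 25.6]
case near [-46.8  51.4   9.6]
left [  1.8 -14.5   9.6]
right [ 1.8 53.6  9.6]
fingertip front [-4.9  0.9 -0. ]
200 [[13.4, -4.8, 13.3], [13.4, 5.7, 13.2]] [0.012 0.012]
203 [[11.7, -4.8, 10.4], [11.9, 5.7, 9.9]] [0.015 0.016]
206 [[9.3, -4.8, 10.1], [9.6, 5.7, 9.1]] [0.015 0.016]
209 [[6.7, -4.8, 10.2], [6.8, 5.7, 10.1]] [0.015 0.016]
212 [[4.3, -4.8, 9.6], [5.5, 5.7, 6.2]] [0.016 0.019]
215 [[1.7, -4.8, 9.8], [3.2, 5.7, 5.5]] [0.016 0.02 ]
218 [[-0.6, -4.8, 9.1], [0.2, 5.7, 6.8]] [0.017 0.019]
221 [[-3.1, -4.8, 9.0], [-2.5, 5.7, 7.2]] [0.017 0.018]
224 [[-5.7, -4.8, 9.1], [-4.7, 5.7, 6.3]] [0.017 0.019]
227 [[8.8, -3.6, -35.6], [8.7, 4.8, -35.2]] [0.061 0.061]
230 [[8.6, -3.5, -40.3], [8.6, 4.7, -40.3]] [0.066 0.066]
233 [[8.8, -3.4, -45.8], [9.0, 4.6, -46.3]] [0.071 0.072]
236 [[8.7, -3.3, -50.4], [8.9, 4.5, -50.7]] [0.076 0.076]
239 [[8.7, -3.2, -54.9], [8.7, 4.4, -54.7]] [0.08 0.08]
242 [[8.8, -3.1, -59.4], [9.1, 4.3, -60.1]] [0.085 0.086]
```

Something is inconsistent. The depth shows the visible finger ending about 35 mm above the reported TCP. I have used all 10 views, so I check this numerically with the scene camera, both here and against the earlier bottle picture.

```bash
python3 - <<'E'
from h import *
def proj(s,p):
    Ti=np.linalg.inv(s['T']);c=Ti[:3,:3]@np.array(p)+Ti[:3,3];return np.round([s['cx']+s['f']*c[0]/-c[2], s['cy']-s['f']*c[1]/-c[2]],1)
o=robot.get_obs();tp=o['tool_pos'];print(tp)
s=snap("scene")
print('bottle stage tcp',proj(s,[.5257,-.2295,.124]),'tcp+36',proj(s,[.5257,-.2295,.160]),'cap',proj(s,[.523,-.230,.098]))
for nm in("scene","top","wrist"):
    c=s if nm=="scene" else snap(nm)
    P=cloud(c);Q=P.reshape(-1,3);d=np.hypot(Q[:,0]-tp[0],Q[:,1]-tp[1]);z=Q[(d<.017)&(Q[:,2]<.16),2]
    print(nm,'tcp px',proj(c,tp),np.histogram(z,np.arange(0,.16,.01))[0])
u,v=proj(s,tp).round().astype(int)
P=cloud(s)
for r in range(v-22,v+8,2): print(r,[tuple((P[r,k]-tp).__mul__(1000).round().astype(int)) + tuple(s['image'][r,k]) for k in(u-3,u,u+3)])
E
```

```text
[0.5034455  0.2369355  0.02558947]
bottle stage tcp [356.5 148. ] tcp+36 [357.7 138.7] cap [356.4 154.8]
scene tcp px [233.4 255.6] [  5 105   5   0   0   0   0   0   0   0   0   0   0   0   0]
top tcp px [223.4 189.4] [ 1 24  4  0  0  0  0  1  0  0  0  0  0  0  0]
wrist tcp px [319.7 221.2] [ 121 1004   11    0    0   26  180  259  312  366  461  440  217    6
   11]
234 [(np.int64(-59), np.int64(15), np.int64(173), np.uint8(82), np.uint8(77), np.uint8(73)), (np.int64(-62), np.int64(9), np.int64(171), np.uint8(81), np.uint8(74), np.uint8(70)), (np.int64(-66), np.int64(4), np.int64(171), np.uint8(77), np.uint8(69), np.uint8(66))]
236 [(np.int64(-64), np.int64(17), np.int64(172), np.uint8(77), np.uint8(72), np.uint8(68)), (np.int64(-67), np.int64(12), np.int64(172), np.uint8(82), np.uint8(75), np.uint8(73)), (np.int64(-71), np.int64(7), np.int64(171), np.uint8(83), np.uint8(75), np.uint8(73))]
238 [(np.int64(-67), np.int64(20), np.int64(170), np.uint8(82), np.uint8(75), np.uint8(72)), (np.int64(-70), np.int64(15), np.int64(169), np.uint8(82), np.uint8(75), np.uint8(71)), (np.int64(-76
[... 2645 characters left out ...]
64(4), np.int64(-6), np.uint8(117), np.uint8(165), np.uint8(115)), (np.int64(-7), np.int64(-3), np.int64(-7), np.uint8(170), np.uint8(188), np.uint8(155))]
260 [(np.int64(0), np.int64(12), np.int64(-9), np.uint8(219), np.uint8(210), np.uint8(194)), (np.int64(-7), np.int64(7), np.int64(-7), np.uint8(218), np.uint8(213), np.uint8(195)), (np.int64(-10), np.int64(0), np.int64(-9), np.uint8(235), np.uint8(228), np.uint8(218))]
262 [(np.int64(-4), np.int64(15), np.int64(-12), np.uint8(194), np.uint8(179), np.uint8(162)), (np.int64(-11), np.int64(10), np.int64(-7), np.uint8(231), np.uint8(224), np.uint8(214)), (np.int64(-15), np.int64(3), np.int64(-11), np.uint8(218), np.uint8(209), np.uint8(194))]
```

Both cameras agree that the visible fingertips end well above the reported TCP. A careful descent with force readings settles it. Contact at about z = 0.019 means the TCP is right and the earlier pointing was good. No contact means the fingers are shorter, and I must redo the pointing before pressing.

Emit:
move_arm:
  deltas: [0,0,0,0,0,0.2,1,0,0,0,0,0,0.4,1,0,0,0,0,0,0.5,1,0,0,0,0,0,0.6,1,0,0,0,0,0,0.65,1,0,0,0,0,0,0.7,1,0,0,0,0,0,0.7,1]

```text
time: 9.9
tool_pos: [0.5029, 0.2367, 0.0179]
ee_rot: [-3.142, 0.0, 1.217]
wrist_force: [-0.3, 0.5, 0.3]
width: 0.0002
finger_force: 0.0
```

There is no force at z = 0.0179, where the key would have been fully pressed, so the real fingertips are about 3 cm short of the reported TCP. The pointing must be redone lower. First I measure the tip offset precisely.

```bash
python3 - <<'E'
from h import *
o=robot.get_obs();tp=o['tool_pos'];M=R.from_euler('xyz',o['ee_rot'])
def tipinfo(nm):
    c=snap(nm);P=(M.inv().apply(cloud(c).reshape(-1,3)-tp)*1000).reshape(400,640,3);return c,P
c,P=tipinfo("wrist")
for u in(300,304,308,311,314,317,319,320,322,325,328,332,336,340):
    col=P[:,u];k=[v for v in range(195,262) if col[v,2]<-15 and abs(col[v,0])<25]
    if k: print(u,k[0],col[k[0]].round(1).tolist(),col[k[0]+2].round(1).tolist(),c['image'][k[0]+1,u].tolist())
for nm in("scene","top"):
    c,P=tipinfo(nm);m=(abs(P[...,0])<12)&(abs(P[...,1])<16)&(P[...,2]<-15)&(P[...,2]>-110);print(nm,m.sum(),np.sort(P[m][:,2])[-8:].round(1))
to_tool(tp,1.2)
E
```

```text
300 242 [8.8, -11.0, -59.4] [8.8, -10.8, -62.2] [131, 116, 98]
304 230 [9.0, -9.8, -41.2] [8.9, -9.6, -44.4] [132, 129, 122]
308 228 [9.0, -7.4, -38.0] [8.5, -7.3, -40.0] [144, 140, 130]
311 227 [9.4, -5.5, -37.1] [8.8, -5.4, -39.1] [142, 137, 129]
314 226 [8.8, -3.6, -33.7] [8.9, -3.5, -37.7] [141, 139, 129]
317 225 [8.8, -1.7, -31.8] [8.9, -1.6, -35.8] [122, 130, 115]
319 227 [7.7, -0.3, -32.6] [7.5, -0.3, -35.8] [61, 65, 58]
320 227 [7.7, 0.3, -32.8] [7.4, 0.3, -35.5] [31, 49, 34]
322 227 [7.5, 1.6, -32.1] [7.2, 1.6, -35.1] [33, 56, 35]
325 225 [8.6, 3.6, -31.3] [9.4, 3.6, -37.0] [120, 133, 114]
328 226 [8.5, 5.6, -33.0] [8.6, 5.5, -36.9] [135, 131, 122]
332 227 [8.8, 8.2, -35.6] [8.6, 8.1, -38.5] [150, 146, 134]
336 229 [9.0, 10.6, -39.5] [8.8, 10.4, -42.5] [134, 131, 121]
340 230 [8.9, 13.0, -41.1] [8.8, 12.8, -44.1] [181, 176, 161]
scene 0 []
top 0 []
pos [0.503  0.2367 0.018 ] rpy [3.1415 0.     1.2168] shift cm [-0.   -0.    0.01] turn [0.0001 0.     0.0168] t 10.05 F [0.4 1.4 0.2] w 0.0002
```

The inner fingertip edges lie about 31 mm above the reported TCP. For a tip 25 mm over the cap, the reported z must be about 0.092. I go back to the bottle with the keys still untouched.

Emit:
move_arm:
  deltas: [0,0,0,0,0,-3,1,0,0,0,0,0,-7,1,0,0,0,0,0,-11,1,0,0,0,-2,0.8,-14,1,0,0,0,-6,2.5,-15,1,0,0,0,-10,4.2,-15,1,0,0,0,-14,5.9,-15,1,0,0,0,-18,7.6,-15,1]

```text
time: 10.85
tool_pos: [0.5118, 0.0401, 0.1684]
ee_rot: [3.14, -0.0, 1.217]
wrist_force: [0.2, -0.5, 0.3]
width: 0.0005
finger_force: 0.0
```

Emit:
move_arm:
  deltas: [0,0,0,-4,1.7,0,1,0,0,0,-8,3.4,0,1,0,0,0,-12,5.1,0,1,0,0,0,-16,6.8,0,1,0,0,0,-20,8.4,0,1,0,0,0,-23,9.7,0,1,0,0,0,-25,10.5,0,1,0,0,0,-25,10.5,0,1]

```text
time: 11.65
tool_pos: [0.5232, -0.2321, 0.1674]
ee_rot: [-3.141, 0.001, 1.213]
wrist_force: [-0.7, -0.4, -0.2]
width: 0.0001
finger_force: 0.0
```

```bash
python3 - <<'E'
from h import *
s=snap("wrist");p=blob(s,.098,roi=(200,60,440,300));to_tool([.5235,-.230,.092],1.212)
s=snap("scene");blob(s,.098,roi=(340,140,375,175))
E
```

```text
[306 179  31  32 774] [321.3 194.4] [ 0.5256 -0.2292  0.098 ] width 0.0313
pos [ 0.5234 -0.2303  0.1676] rpy [-3.1409e+00 -4.0000e-04  1.2145e+00] shift cm [0.02 0.01 7.56] turn [-0.0007 -0.0004  0.0025] t 11.7 F [-0.8 -0.2  0.7] w 0.0003
[352 153   9   8  55] [355.9 156.1] [ 0.52   -0.2248  0.098 ] width 0.0277
```

Emit:
move_arm:
  deltas: [0,0,0,0,0,2,1,0,0,0,0,0,4,1,0,0,0,0,0,5,1,0,0,0,0,0,5.5,1,0,0,0,0,0,5.5,1,0,0,0,0,0,5.5,1]

```text
time: 12.35
tool_pos: [0.5242, -0.2292, 0.114]
ee_rot: [3.14, 0.0, 1.217]
wrist_force: [0.2, 0.2, -0.1]
width: 0.0004
finger_force: 0.0
```

```bash
cat > tip.py <<'E'
from h import *
o=robot.get_obs();tp=o['tool_pos'];M=R.from_euler('xyz',o['ee_rot'])
s=snap("wrist");P=cloud(s);L=M.inv().apply((P-tp).reshape(-1,3)).reshape(400,640,3)*1000
m=(abs(L[...,0]-8.5)<3)&(abs(L[...,1])<6)&(L[...,2]<-20)&(L[...,2]>-60)
print('tip z (lowest)',np.sort(P[m][:,2])[:5].round(4),'offset',np.sort(L[m][:,2])[-5:].round(1))
hsv=cv2.cvtColor(s['image'],cv2.COLOR_RGB2HSV);g=cv2.inRange(hsv,(45,90,40),(85,255,255))>0
g[:, :200]=0;g[:,440:]=0
print('green top z pct',np.percentile(P[g][:,2],[10,50,90,98]).round(4),'xy mid-range of top',[(np.percentile(P[g&(P[...,2]>.09)][:,k],[2,98])).round(4) for k in(0,1)])
c=snap("scene");Q=cloud(c);D=Q-tp;f=(np.hypot(D[...,0],D[...,1])<.016)&(D[...,2]>.015)&(D[...,2]<.09);print('scene finger',f.sum(),np.sort(Q[f][:,2])[:6].round(4))
to_tool([.524,-.2305,.092],1.212)
E
python3 tip.py
```

```text
tip z (lowest) [0.1441 0.1453 0.1454 0.1457 0.1458] offset [-31.7 -31.7 -31.4 -31.3 -30.1]
green top z pct [0.095  0.0975 0.0986 0.0995] xy mid-range of top [array([0.5113, 0.5398]), array([-0.2408, -0.2153])]
scene finger 115 [0.1464 0.1489 0.1495 0.1526 0.1534 0.1539]
pos [ 0.5243 -0.2296  0.1142] rpy [3.1394e+00 4.0000e-04 1.2170e+00] shift cm [-0.1  -0.    2.22] turn [0.0022 0.0004 0.005 ] t 12.45 F [-0.2 -0.5  0.2] w 0.0003
```

Both cameras put the tip at about 0.145 m when the reported z is 0.114 m, so the 31 mm offset holds. I descend the last 2.2 cm and hold.

Emit:
move_arm:
  deltas: [0,0,0,0,0,0.6,1,0,0,0,0,0,1.2,1,0,0,0,0,0,1.7,1,0,0,0,0,0,2,1,0,0,0,0,0,2.2,1,0,0,0,0,0,2.2,1,0,0,0,0,0,2.2,1]

```text
time: 13.15
tool_pos: [0.5237, -0.2294, 0.0911]
ee_rot: [3.141, 0.0, 1.217]
wrist_force: [0.2, 0.5, 0.2]
width: 0.0003
finger_force: 0.0
```

```bash
python3 tip.py
```

```text
tip z (lowest) [0.1223 0.1224 0.1225 0.1225 0.1227] offset [-31.6 -31.4 -31.4 -31.3 -31.2]
green top z pct [0.0923 0.0973 0.0985 0.1338] xy mid-range of top [array([0.5119, 0.5402]), array([-0.2358, -0.215 ])]
scene finger 104 [0.1212 0.1257 0.1265 0.1298 0.1303 0.1306]
pos [ 0.5239 -0.2295  0.0913] rpy [3.1409e+00 2.0000e-04 1.2168e+00] shift cm [-0.09  0.05 -0.07] turn [0.0007 0.0002 0.0048] t 13.25 F [-0.3  0.7  0.3] w 0.0006
```

Emit:
move_arm:
  deltas: [0,0,0,0,0,0,1,0,0,0,0,0,0,1,0,0,0,0,0,0,1,0,0,0,0,0,0,1,0,0,0,0,0,0,1,0,0,0,0,0,0,1,0,0,0,0,0,0,1,0,0,0,0,0,0,1]

```text
time: 14.05
tool_pos: [0.5237, -0.2294, 0.091]
ee_rot: [3.142, 0.0, 1.217]
wrist_force: [-0.2, 0.0, -0.0]
width: 0.0005
finger_force: 0.0
```

The tip is 24–25 mm above the cap and centred. I continue the hold to well over 2 s.

Emit:
move_arm:
  deltas: [0,0,0,0,0,0,1,0,0,0,0,0,0,1,0,0,0,0,0,0,1,0,0,0,0,0,0,1,0,0,0,0,0,0,1,0,0,0,0,0,0,1,0,0,0,0,0,0,1,0,0,0,0,0,0,1]

```text
time: 14.85
tool_pos: [0.5237, -0.2293, 0.091]
ee_rot: [3.142, 0.0, 1.217]
wrist_force: [-0.2, 0.4, 0.3]
width: 0.0009
finger_force: 0.0
```

Emit:
move_arm:
  deltas: [0,0,0,0,0,0,1,0,0,0,0,0,0,1,0,0,0,0,0,0,1,0,0,0,0,0,0,1,0,0,0,0,0,0,1,0,0,0,0,0,0,1,0,0,0,0,0,0,1,0,0,0,0,0,0,1]

```text
time: 15.65
tool_pos: [0.5237, -0.2293, 0.091]
ee_rot: [3.142, 0.0, 1.217]
wrist_force: [-0.8, 0.8, -0.2]
width: 0.0004
finger_force: 0.0
```

Emit:
move_arm:
  deltas: [0,0,0,0,0,-2,1,0,0,0,0,0,-5,1,0,0,0,0.5,-0.2,-7,1,0,0,0,3,-1.2,-7.5,1,0,0,0,7,-2.9,-7.5,1,0,0,0,11,-4.6,-7.5,1,0,0,0,15,-6.3,-7.5,1,0,0,0,19,-8,-7.5,1]

```text
time: 16.45
tool_pos: [0.5142, -0.0219, 0.1661]
ee_rot: [3.141, -0.0, 1.216]
wrist_force: [0.2, 0.4, 0.2]
width: 0.0001
finger_force: 0.0
```

Emit:
move_arm:
  deltas: [0,0,0,4,-1.7,0,1,0,0,0,8,-3.4,0,1,0,0,0,12,-5.1,0,1,0,0,0,16,-6.8,0,1,0,0,0,20,-8.5,0,1,0,0,0,23,-9.8,1,1,0,0,0,23.8,-10.1,4,1,0,0,0,23.8,-10.1,7,1]

```text
time: 17.25
tool_pos: [0.5026, 0.2372, 0.096]
ee_rot: [3.14, -0.002, 1.22]
wrist_force: [0.7, -0.6, -0.1]
width: 0.0002
finger_force: 0.0
```

```bash
cat > key.py <<'E'
from h import *
s=snap("wrist");p=blob(s,.019,roi=(280,80,360,300));P=cloud(s);o=robot.get_obs();tp=o['tool_pos'];M=R.from_euler('xyz',o['ee_rot'])
hsv=cv2.cvtColor(s['image'],cv2.COLOR_RGB2HSV);g=cv2.inRange(hsv,(45,90,40),(85,255,255))
n,l,st,c=cv2.connectedComponentsWithStats(g);
ys,xs=np.nonzero(g[80:300,280:360]);uv=np.c_[xs+280,ys+80];q=M.inv().apply(cast(s,uv,.019)-tp)*1000
print('key in tool frame mm: x',np.percentile(q[:,0],[1,99]).round(1),'y',np.percentile(q[:,1],[1,99]).round(1))
to_tool([p[0],p[1],.03],1.212)
E
python3 key.py
```

```text
[317 190  10  17 144] [321.4 197.7] [0.5034 0.235  0.019 ] width 0.0104
key in tool frame mm: x [-6.7 10.6] y [0.4 9.7]
pos [0.4986 0.2348 0.0891] rpy [-3.1342  0.0063  1.2189] shift cm [0.22 0.49 5.9 ] turn [-0.0073  0.0063  0.0069] t 17.3 F [-2.  -0.5 -2.8] w 0.0004
```

Emit:
move_arm:
  deltas: [0,0,0,0,0,2.5,1,0,0,0,0,0,5,1,0,0,0,0,0,7,1,0,0,0,0,0,8.5,1,0,0,0,0,0,9.4,1,0,0,0,0,0,9.7,1,0,0,0,0,0,9.7,1,0,0,0,0,0,9.7,1]

```text
time: 18.1
tool_pos: [0.5031, 0.2352, 0.0001]
ee_rot: [3.14, -0.001, 1.217]
wrist_force: [-0.5, 0.1, -0.5]
width: 0.0007
finger_force: 0.0
```

```bash
python3 key.py; python3 tip.py | head -1; python3 - <<'E'
from h import *
s=snap("wrist");hsv=cv2.cvtColor(s['image'],cv2.COLOR_RGB2HSV)
g=cv2.inRange(hsv,(45,90,40),(85,255,255));ys,xs=np.nonzero(g[100:330,285:355]);print('green rows',ys.min()+100,ys.max()+100,'cols',xs.min()+285,xs.max()+285)
o=robot.get_obs();M=R.from_euler('xyz',o['ee_rot'])
top=cast(s,[(xs.mean()+285,ys.min()+100)],.019)[0];print('far key end rel tool mm',(M.inv().apply(top-o['tool_pos'])*1000).round(1))
E
```

```text
[314 218  14  10 103] [320.2 221.8] [0.5057 0.241  0.019 ] width 0.01
key in tool frame mm: x [-9.   9.2] y [-4.   4.5]
pos [5.032e-01 2.352e-01 2.000e-04] rpy [ 3.1398e+00 -1.4000e-03  1.2168e+00] shift cm [ 0.63  0.04 -2.98] turn [ 0.0018 -0.0014  0.0048] t 18.15 F [0.7 0.  0.3] w 0.0004
tip z (lowest) [0.0202 0.0205 0.0205 0.0313 0.032 ] offset [-31.8 -31.1 -20.3 -20.3 -20. ]
green rows 218 242 cols 314 327
far key end rel tool mm [  9.4   0.8 -19.2]
```

The tip is centred on the key, with its far end at +9 mm and its sides at ±4 mm, and 12 mm above it. Now I press gently.

Emit:
move_arm:
  deltas: [0,0,0,0,0,0.4,1,0,0,0,0,0,0.7,1,0,0,0,0,0,0.9,1,0,0,0,0,0,1.0,1,0,0,0,0,0,1.1,1,0,0,0,0,0,1.2,1,0,0,0,0,0,1.25,1,0,0,0,0,0,1.25,1]

```text
time: 19.1
tool_pos: [0.5022, 0.2348, -0.0132]
ee_rot: [3.142, 0.0, 1.217]
wrist_force: [-1.2, 0.4, 2.2]
width: 0.0005
finger_force: 1.3
```

Contact at 2.2 N, which is about half travel and where expected. I press further.

Emit:
move_arm:
  deltas: [0,0,0,0,0,0.05,1,0,0,0,0,0,0.1,1,0,0,0,0,0,0.13,1,0,0,0,0,0,0.13,1]

```text
time: 19.5
tool_pos: [0.5023, 0.2349, -0.0135]
ee_rot: [3.141, -0.0, 1.217]
wrist_force: [-4.2, -1.2, 8.0]
width: 0.0002
finger_force: 3.7
```

8 N with no further travel means the key is bottomed. I draw back.

Emit:
move_arm:
  deltas: [0,0,0,0,0,0,1,0,0,0,0,0,-0.2,1,0,0,0,0,0,-0.6,1,0,0,0,0,0,-2,1,0,0,0,0,0,-5,1,0,0,0,0,0,-9,1,0,0,0,0,0,-13,1,0,0,0,0,0,-16,1]

```text
time: 20.3
tool_pos: [0.5033, 0.2353, 0.1491]
ee_rot: [3.138, -0.003, 1.217]
wrist_force: [-0.1, -0.1, 0.6]
width: 0.0003
finger_force: 0.0
```

Emit:
move_arm:
  deltas: [0,0,0,-3,0,-2,1,0,0,0,-7,0,-2,1,0,0,0,-9,0,-2,1,0,0,0,-10,0,-2,1,0,0,0,-10,0,-2,1,0,0,0,-10,0,-2,1]

```text
time: 20.9
tool_pos: [0.4679, 0.1416, 0.1653]
ee_rot: [3.141, -0.001, 1.217]
wrist_force: [0.4, 0.9, -0.7]
width: 0.0003
finger_force: 0.0
```

```bash
python3 - <<'E'
from h import *
w=snap("wrist");p=blob(w,.019,roi=(270,60,370,160))
q=blob(w,.019,((0,150,60),(6,255,255)),(280,60,370,220))
t=snap("top");s=snap("scene")
G=((40,70,30),(90,255,255))
a0=cv2.imread('pics/top1.png')[...,::-1];b0=cv2.imread('pics/scene1.png')[...,::-1]
for n,im,old,tr,cr in(("top",t,a0,(215,168,252,206),(380,160,412,195)),("scene",s,b0,(220,234,258,270),(340,148,372,190))):
    for roi,z in((tr,.019),(cr,.098)):
        blob(im,z,G,roi); blob({**im,'image':np.ascontiguousarray(old)},z,G,roi)
    for nm,c,roi in(("red",((0,130,60),(6,255,255)),tr),("case",((0,0,150),(179,60,255)),tr)):
        blob(im,.016,c,roi);blob({**im,'image':np.ascontiguousarray(old)},.016,c,roi)
to_tool([.5,.2,.2],1.2)
E
```

```text
[318  92   7  16 110] [321.   99.6] [0.5032 0.2346 0.019 ] width 0.0083
[318 119   7  15 101] [321. 126.] [0.4927 0.2063 0.019 ] width 0.0085
[237 168  15  38 353] [245.3 184.6] [0.5172 0.1776 0.019 ] width 0.0418
[223 190   6   4  15] [225.3 191.4] [0.499 0.233 0.019] width 0.0167
[391 169  11  12 110] [396.1 174.4] [ 0.5198 -0.2303  0.098 ] width 0.0286
[391 169  12  12 112] [396.2 174.4] [ 0.5199 -0.2305  0.098 ] width 0.0312Traceback (most recent call last):
  File "<stdin>", line 11, in <module>
  File "h.py", line 29, in blob
    n,l,st,c=cv2.connectedComponentsWithStats(m&k);i=1+st[1:,4].argmax()
                                                       ~~~~~~~~~~~~~~~^^
ValueError: attempt to get argmax of an empty sequence
```

The timer's key is still at (0.503, 0.235) and the bottle has not moved. The arm is clear of both, so I hand in.

```bash
python3 -c "
from bench import robot
print(robot.close_job())"
```

```text
the job is handed in; nothing more can be done
None
```

I held the fingertips 24–25 mm above the tall bottle's cap for over 2 s, then pressed the start key to its stop (8 N), drew back clear and handed in at about 21 s. A first hold and a first descent over the timer came up about 31 mm short, with no contact, because the fingertips end above the reported TCP, so I redid the pointing before pressing. Afterwards the timer and bottle were where they started; I did not re-measure the small bottles or the dish.

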